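Open the turner's stock crate and hold its gate wide

ROBOT

A 7-joint arm with a two-finger parallel gripper is mounted at the origin on the work surface. World frame = base frame: x ahead of the robot, y to its left, z up, the work surface at z = 0. Lengths are in mm, angles in rad, forces in N, time in s.
With the tool pointing down it reaches from about 425 to 1025 mm from the base axis. Payload 9.4 kg.
Tool frame: the origin (TCP) lies midway between the tips of the shut fingers; the grasp point (between the pads) lies 19 mm behind it; z points along the fingers, y is the line along which they close (so a half turn about z gives the same grasp; the last joint's range is limited). The gripper opens to 85 mm and grips with 20 to 120 N. Pads are 22 mm wide; open, the fingers measure 114 mm over their backs; the gripper's body (76 mm by 85 mm) begins 54 mm behind the grasp point. The pads swing forward as they close: fully open they stand 13 mm farther back than shut.
Start: joints at [-1.381, 0.599, -0.003, 1.599, 0.002, 0.943, -0.08], TCP at [191.147, 699.347, 231.275] pointing down, gripper open.
Joint ranges: [-2.57, 2.57], [-0.35, 1.97], [-1.29, 1.29], [0.11, 2.56], [-1.05, 4.19], [0.11, 1.86], [-2.63, 2.63]. Speed limits (rad/s): [2.22, 2.22, 3.01, 3.01, 3.14, 3.14, 3.14].

INTERFACE

Orientations are given as [roll, pitch, yaw] about the fixed x, y, z axes, in that order (R = Rz(yaw) Ry(pitch) Rx(roll)).
In Python, from workcell import manip gives the robot as it stands.
- The arm moves only by the tool move_arm, never from a script. Its arguments are lists of equal length, an entry for each row: "grip": the opening, from -1 (shut) to 1 (fully open); "travel": the shift along the tool's x, y, z as a fraction of full scale, a list of three; "spin": the turn about the tool's z as a fraction of full scale. A call has 1 to 20 rows; each row shifts and turns the commanded pose from where the row before left it, along the tool's axes as they then stand; what a row does not reach is not made up. Full scale, the value 1, is 3 cm for a shift and pi rad for a turn. A row lasts 1/12 s, in which the tool goes at most 41.7 mm and 7.16 degrees, less where a joint would pass 70% of its speed; a pose out of reach is approached as far as the arm can. A call with a number of a shift or a turn outside -1 to 1 is refused whole. A call with a gripper value outside its range is refused whole. The fingers move at their own pace and stop on an object; the grip force is fixed at half the most. Time passes only in rows, so rows that do not move let the fingers close. It gives the time, the measured TCP pose, the force, the opening and the grip force at its end, in the units of the state.
- manip.get_state(): the state, without advancing time (a new reading comes with each control period).
- manip.grab_frame(name): name is "side" or "top"; returns a dict with "img" (480x640x3 uint8, red, green, blue), "range_z" (480x640 float32, mm along the optical axis (not along the pixel's ray), 0 where there is no reading), "mtx" (3x3 intrinsics, pixels), "pose" (4x4, takes a point from camera to world coordinates). Camera axes: x right, y down, z forward; pixel columns grow to the right and rows downward; lengths in mm; the calibration is good to about 2 mm. A picture is of the moment at which its call begins.
- manip.finish_job(): hands the job in; it is judged then, once.
Trained networks look in the newest picture that a camera, given by its name, has taken for a name from the list of things; names that differ only in an ending like _2 or _b are one class to them, and where a whole thing is asked for, a point or a joint stands for the part that bears it (a point fixed in the world has none). Each returns a list of dicts, best first, with "score" (0 to 1); they miss things now and then, are a little off and sometimes report something else, mostly with a low value. They report only what shows in the picture. A call takes as long as a camera call. They do not tell look-alikes from the thing itself.
- manip.look_for(camera, name): "centre" ([column, row] in pixels, amid what is visible of it).
The state is a dict: "t": time; "qpos": joint angles; "dq": joint speeds; "joint_efforts": joint torques, N m; "position": TCP position; "orientation": TCP orientation; "contact_force": force on the tool from outside, world axes, zero at the start; "moment": the same for the moment, N m; "opening": finger opening in mm; "grasp_force": force on a finger pad.
Only numpy, scipy, OpenCV 4.12 (cv2) and the standard library are available. Lean on these libraries where they do the work, as an engineer would, in place of code of your own. Each camera call takes 0.05 s, during which the arm holds its last target. There are 200 camera calls.

TASK

The turner needs both hands to unload the slatted stock crate, so open its gate: first move the loose skittle that stands in the gate's way onto the empty display riser, standing upright with its whole foot on top. Then squeeze the two tabs of the transit bolt on the crate's front together until the bolt is fully drawn (it stays drawn), next squeeze the two tabs of the spring latch on top of the gate and, while it is squeezed, swing the gate out past its half-open detent to about a right angle with the crate's front. A spring pulls the gate back, so finish while still holding it wide open there; leave the other goods and tools where they stand.

Things in the scene. Friction and masses are not known exactly. Their poses are not given: they have to be found in the camera images.
- crate: Fixed, open-topped crate of pale slats, 220 deep (x) x 380 wide (y) x 160 mm high, full of turned balls and tops. Origin: centre of its underside, on the table. Its front (with gate and catches) faces its -x, towards the robot; z up. The right part of the front (its y -190 to -47 mm) is fixed; the gate closes the left part.
- gate: Slatted wooden gate on a vertical hinge at its left end (seen from the robot), 203 mm from hinge axis to free edge, 14 mm thick, 16 to 160 mm above the table. Origin: on the hinge axis at table height (crate x -112, y +160 mm). z up; it extends along its own -y; its -x is the outer face. It swings out to the crate's -x side, clockwise seen from above.
- gate_hinge (a joint): Gate angle, rad: 0 shut, grows as it opens outwards, stop at 1.75. A closing spring pulls with 0.10 (shut) to 0.25 N m (wide). A sprung plunger at the hinge makes a half-open detent at 0.62: hard spots near 0.16 and 0.6 to 0.8 rad need up to 0.6 N m (4 to 5 N at the latch tabs). Beyond 1.1 only the closing spring acts; let go there, the gate falls back to the detent.
- bolt (a joint): Travel of the transit bolt, m: 0 shut (its round bar reaches 18 mm across the gate's front and blocks it), 0.024 fully drawn (against its stop); the gate is free of it from 0.0195. Friction about 3 N; it stays where it is put. It starts between 0 and 0.003.
- bolt_tab (a point): Centre of the gripping area of the bolt's sliding red tab: an upright plate 24 (x) x 5 (y) mm whose top is 200 mm above the table, this point at 185 mm, in front of the crate's front at crate x -126, y -118 mm when shut. It slides along the crate's -y towards the fixed tab. Free on both sides and above; below it is the bar, at 138 mm.
- bolt_fixed_tab (a point): The same point on the bolt's fixed dark steel tab, same size, at crate x -126, y -162 mm. Centres are 44 mm apart when shut, 20 mm when fully drawn.
- latch (a joint): Travel of the spring latch, m: 0 released (its tongue 12 mm deep behind the strike on the latch post), 0.016 fully squeezed; the gate is free of it from 0.0125. Spring force 4 N at rest to 9 N fully squeezed; it springs back when let go. Once the gate has swung out 0.15 rad it need not stay squeezed.
- latch_tab (a point): Gripping point of the latch's sliding red tab: an upright plate 24 (gate x) x 5 (gate y) mm, top 204 mm above the table, this point at 192 mm, at gate x 0, y -169.5 mm at rest. It slides along the gate's +y, towards the hinge and the fixed tab. The tongue and guides on the gate's top reach 172 mm: keep fingertips above 173 mm.
- latch_fixed_tab (a point): The same point on the latch's fixed dark steel tab, same size, rigid on the gate, at gate x 0, y -118.5 mm. Centres are 51 mm apart at rest, 35 mm when fully squeezed.
- skittle: Loose turned pale wooden skittle, 104 mm tall, 50 to 100 g, standing in front of the gate, within its swing. Origin: centre of its foot; z up its axis. Foot 36 mm across; straight belly 33 mm across from 42 to 72 mm up; neck 18 mm at 84 mm; head 25 mm.
- riser_top (a point): Centre of the top of the empty riser: a fixed white-painted turned wooden pedestal, flat top 60 mm across, 60 mm high. Three alike stand in a row along x on the right, about 85 mm apart; two carry goods, this one is empty.
- pawn: Loose turned brown pawn, 38 mm across, 76 mm tall, standing on another riser; leave it. Origin: centre of its foot.
- eggcup: Loose turned red egg cup, 48 mm across, 66 mm tall, standing on the third riser; leave it. Origin: centre of its foot.
- wax_tin: Loose yellow tin, 72 mm across, 45 mm high, on the table to the left; leave it. Origin: centre of its underside.
- mallet: Loose dark wooden mallet standing on its head, 96 mm across, 260 mm tall, left of the crate; leave it. Origin: centre of its underside.
- gouge: Loose turning gouge, wooden handle and steel shank, 390 mm long, 27 mm thick, lying on the right, beyond the risers; leave it. Origin: on its underside, at the end of the handle (handle towards its -x).
- peg_top: Loose red spinning top blank, 68 mm across, 58 mm tall, on the table to the left; leave it. Origin: centre of its underside.
There are look-alikes about, which are no part of the job. Leave any yellow look-alike of the skittle alone.

How it is judged (in metres and radians):
On the way, in this order (a step that is already met when the one before it is completed fails the run):
1. the skittle stands let go on the empty riser (horizontal distance between skittle and riser_top below 0.013 m and z of skittle in the frame of riser_top between -0.005 and 0.006 m and angle between skittle's own z axis and vertical below 0.1 rad and contact force between the fingers and skittle below 0.1 N and linear speed of skittle below 0.05 m/s), for 0.2 s.
2. the transit bolt is drawn clear of the gate while the gate is still shut (value of joint bolt above 0.0195 m and value of joint gate_hinge below 0.05 rad), for 0.1 s.
3. the gate's latch is squeezed while the gate is still shut (value of joint bolt above 0.0195 m and value of joint latch above 0.0125 m and value of joint gate_hinge below 0.06 rad), for 0.02 s.
4. the gate has been swung past its detent (value of joint gate_hinge above 1.1 rad and contact force between the fingers and gate above 0.5 N), for 0.1 s.
At the end, for the whole second after the job is handed in: The gate is held still at 1.25 rad (72 degrees) or more by the fingers alone (over 0.5 N on it, no loose thing propping it); the bolt is drawn at least 19.5 mm; the skittle stands untouched and upright (within 0.1 rad) on the empty riser, within 13 mm of its centre (horizontal distance between skittle and riser_top below 0.013 m and z of skittle in the frame of riser_top between -0.005 and 0.006 m and angle between skittle's own z axis and vertical below 0.1 rad and contact force between each of the fingers, gate and skittle below 0.1 N and value of joint bolt above 0.0195 m and value of joint gate_hinge above 1.25 rad and velocity of joint gate_hinge between -0.1 and 0.1 rad/s and contact force between the fingers and gate above 0.5 N and contact force between gate and wax_tin below 0.1 N and contact force between gate and mallet below 0.1 N and contact force between gate and peg_top below 0.1 N); the arm keeps its last pose, push and grip.
It fails at once if the skittle, pawn, egg cup or mallet is knocked over (angle between skittle's own z axis and vertical above 0.7 rad or angle between any of pawn, eggcup, mallet's own z axis and vertical above 0.5 rad).
It fails at once if the pawn, egg cup, wax tin, mallet, gouge or peg top is pushed more than 30 mm out of place (distance of any of pawn, eggcup, wax_tin, mallet, gouge, peg_top from where it was at the start of the episode above 0.03 m).
It also fails if it takes over 64 s, if anything falls off the work surface, if the arm or the gripper's body presses on something with over 40 N, if the wrist force passes 120 N, or if a joint passes its speed limit or range.

## Working session

There is one attempt and no reset: what is moved stays moved. The work goes in short steps, Python scripts to look and compute and a tool call to move; the robot and the scene stay as the last step left them, time stands still between calls to the robot, and variables do not carry over. Pictures are saved under pics/ and viewed, at most 10 in all, crops included, and the job is handed in when it is done.

Besides the shell and the picture viewer there is one more tool, called after "Call:" as name(argument=value, ...) on one line, values as JSON. move_arm: Moves the arm, as the interface text tells. Its arguments: {"type":"object","properties":{"grip":{"type":"array","items":{"type":"number"}},"travel":{"type":"array","items":{"type":"array","items":{"type":"number","minimum":-1,"maximum":1}}},"spin":{"type":"array","items":{"type":"number","minimum":-1,"maximum":1}}},"required":["grip","travel","spin"]}

```bash
mkdir -p pics; ls
cat > h.py <<'E'
from workcell import manip
import numpy as np, cv2
def grab(n):
    f=manip.grab_frame(n); np.savez('%s.npz'%n,**f); return f
def load(n): return dict(np.load('%s.npz'%n))
def px(f,u,v,z=None):
    "pixel to world by depth"
    if z is None:
        p=f['range_z'][int(v)-2:int(v)+3,int(u)-2:int(u)+3]; p=p[p>0]; z=np.median(p)
    K=f['mtx']; c=np.array([(u-K[0,2])*z/K[0,0],(v-K[1,2])*z/K[1,1],z,1]); return (f['pose']@c)[:3]
def cloud(f):
    v,u=np.mgrid[:480,:640]; z=f['range_z']; K=f['mtx']
    c=np.stack([(u-K[0,2])*z/K[0,0],(v-K[1,2])*z/K[1,1],z],-1)
    P=c@f['pose'][:3,:3].T+f['pose'][:3,3]; P[z==0]=np.nan; return P
E
python3 - <<'E'
from h import *
s=manip.get_state(); print({k:np.round(v,3) for k,v in s.items()})
for n in('top','side'):
    f=grab(n); cv2.imwrite(f'pics/{n}0.png',f['img'][...,::-1]); print(n,f['mtx'].tolist(),np.round(f['pose'],3).tolist())
    for o in ['crate','gate','bolt_tab','bolt_fixed_tab','latch_tab','latch_fixed_tab','skittle','riser_top','pawn','eggcup','wax_tin','mallet','gouge','peg_top']:
        for d in manip.look_for(n,o)[:3]:
            c=d['centre']; print(o,round(d['score'],2),np.round(c),np.round(px(f,*c)))
E
```

```text
pics
{'t': np.float64(0.0), 'qpos': array([-1.381,  0.6  , -0.003,  1.6  ,  0.002,  0.943, -0.08 ]), 'dq': array([-0.   , -0.002, -0.002,  0.   ,  0.   , -0.001, -0.   ]), 'joint_efforts': array([-2.0000e-03, -7.7645e+01,  1.5640e+00, -2.5802e+01,  1.2000e-02,
        9.0000e-03,  0.0000e+00]), 'position': array([191.032, 698.862, 230.399]), 'orientation': array([-3.14 ,  0.   ,  2.875]), 'contact_force': array([ 0.618,  0.085, -0.431]), 'moment': array([-0.053, -0.01 , -0.007]), 'grasp_force': np.float64(0.0), 'opening': np.float64(85.625)}
top [[474.98371148653365, 0.0, 320.36961211501205], [0.0, 474.98371148653365, 237.29078325325494], [0.0, 0.0, 1.0]] [[0.015, -0.987, 0.158, 358.274], [-1.0, -0.015, 0.001, 1.16], [0.001, -0.158, -0.987, 1275.143], [0.0, 0.0, 0.0, 1.0]]
crate 0.69 [330. 174.] [730. -22.  42.]
gate 0.8 [303. 213.] [596.  45. 159.]
bolt_tab 0.68 [287. 259.] [492.  87.  83.]
bolt_tab 0.59 [378. 221.] [ 582. -137.  143.]
bolt_fixed_tab 0.82 [334. 174.] [729. -30.  45.]
latch_tab 0.65 [340. 210.] [603. -43. 171.]
latch_fixed_tab 0.7 [303. 211.] [600.  46. 160.]
skittle
[... 900 characters left out ...]
4.  187.]
bolt_tab 0.34 [320. 154.] [621. 389. 102.]
bolt_fixed_tab 0.61 [398. 244.] [722.  -9.  48.]
latch_tab 0.63 [356. 209.] [598. -34. 185.]
latch_fixed_tab 0.74 [348. 216.] [595.  11. 137.]
skittle 0.9 [312. 203.] [556. 213.  51.]
skittle 0.77 [300. 232.] [494.  80.  58.]
skittle 0.66 [292. 211.] [491. 171.  61.]
riser_top 0.85 [344. 377.] [ 479. -373.   50.]
pawn 0.65 [297. 356.] [ 398. -334.   86.]
pawn 0.4 [362. 241.] [ 579. -144.  178.]
eggcup 0.63 [395. 330.] [ 581. -349.  124.]
wax_tin 0.76 [281. 178.] [500. 383.  39.]
mallet 0.88 [318. 152.] [613. 391. 107.]
gouge 0.86 [265. 450.] [ 315. -467.   23.]
gouge 0.7 [300. 233.] [494.  82.  52.]
peg_top 0.8 [227. 180.] [344. 420.  31.]
```

View pics/top0.png

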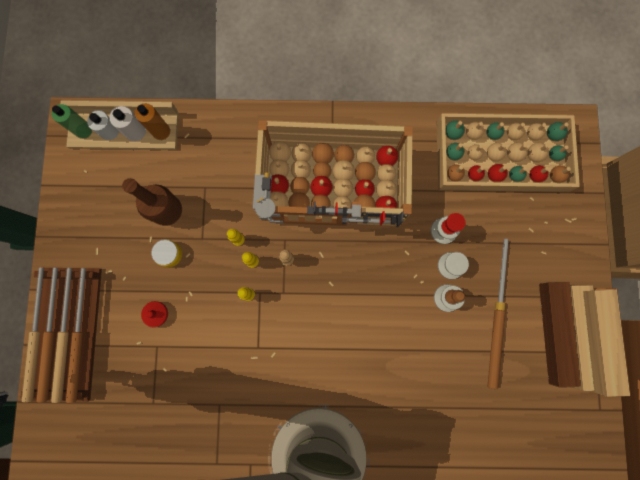

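View pics/side0.png

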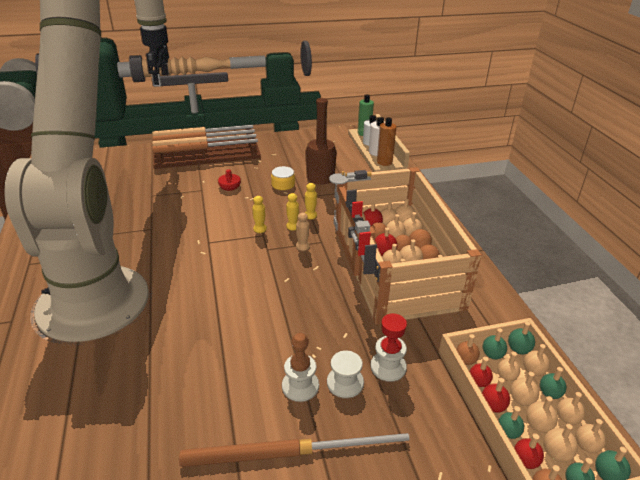

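Run:
```python
from h import *
f=load('side'); c=f['img'][120:270,220:420,::-1]; cv2.imwrite('pics/crop0.png',cv2.resize(c,None,fx=4,fy=4,interpolation=cv2.INTER_CUBIC))
```

```text
(no output)
```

View pics/crop0.png

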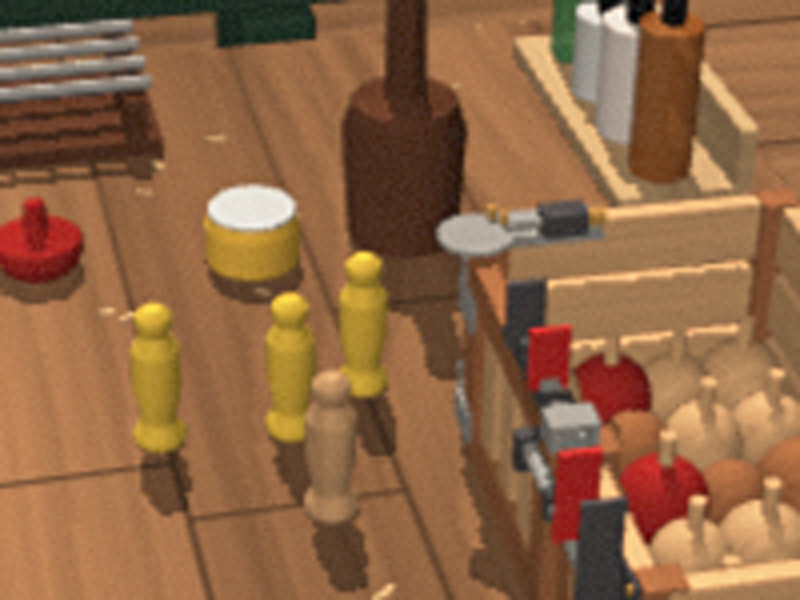

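The side crop shows the choices: the pale skittle at side (303,232) / top (287,258) is the only non-yellow one. The yellow look-alikes are at side (258,214), (292,211) and (311,202). I choose the pale one. The empty riser is at top (453,263) / side (346,370). The bolt tabs are at side (364,242) red and (370,258) dark, and the latch tabs at (357,209) red and (350,197) dark.

Run:
```python
from h import *
P2=[]
for n in('top','side'):
    f=load(n); P=cloud(f); I=f['img'].astype(int)
    X,Y,Z=P[...,0],P[...,1],P[...,2]
    print(n)
    # red tabs
    red=(I[...,0]>110)&(I[...,1]<60)&(I[...,2]<60)&(Z>163)&(Z<215)&(X>540)&(X<680)&(abs(Y)<220)
    dark=(I.max(-1)<90)&(I.max(-1)-I.min(-1)<30)&(Z>165)&(Z<215)&(X>540)&(X<680)&(abs(Y)<220)
    for nm,m in(('red',red),('dark',dark)):
        k,l=cv2.connectedComponents(m.astype(np.uint8))
        for i in range(1,k):
            q=P[l==i]
            if len(q)>8: print(nm,len(q),np.round(q.mean(0),1),np.round(q.min(0)),np.round(q.max(0)))
    m=(Z>152)&(Z<164)&(X>560)&(X<900)&(abs(Y)<240); q=P[m]; r=cv2.minAreaRect(q[:,:2].astype(np.float32)); print('rim',len(q),r,cv2.boxPoints(r).round().tolist())
    m=(X>455)&(X<530)&(Y>45)&(Y<120)&(Z>8)&(Z<115); q=P[m]
    for a,b in((8,40),(42,72),(72,90),(90,112)):
        w=q[(q[:,2]>a)&(q[:,2]<b)]
        if len(w): print('sk',a,len(w),w.mean(0).round(1),w.min(0).round(),w.max(0).round())
    m=(X>440)&(X<540)&(Y<-280)&(Y>-400)&(Z>54)&(Z<66); q=P[m]; (c,rr)=cv2.minEnclosingCircle(q[:,:2].astype(np.float32)); print('riser',len(q),c,rr,q.mean(0).round(1),np.median(q,0).round(1),cv2.minAreaRect(q[:,:2].astype(np.float32)))
```

```text
top
red 16 [597.8 -33.  203.9] [590. -35. 196.] [610. -30. 207.]
red 34 [ 582.5 -141.   192.6] [ 573. -144.  171.] [ 593. -139.  206.]
dark 104 [660.4 133.2 180.4] [646. 124. 171.] [676. 144. 185.]
dark 28 [598.   17.6 196.3] [590.  14. 165.] [612.  24. 208.]
dark 43 [599.9  -1.3 172.1] [593. -10. 165.] [608.   7. 177.]
dark 45 [598.1 -51.9 171.8] [590. -62. 165.] [608. -38. 177.]
dark 44 [ 581.  -183.7  188.9] [ 570. -188.  168.] [ 595. -182.  204.]
rim 2350 ((699.74267578125, -26.56622314453125), (381.40838623046875, 249.21669006347656), 88.19609069824219) [[569.0, -213.0], [818.0, -221.0], [830.0, 160.0], [581.0, 168.0]]
sk 8 26 [492.   84.4  12.4] [475.  56.   8.] [509. 105.  39.]
sk 42 20 [492.   86.3  58.4] [486.  77.  44.] [512. 104.  72.]
sk 72 46 [496.9  89.5  76.8] [486.  77.  73.] [517. 107.  84.]
sk 90 77 [501.5  91.9 102. ] [491.  80.  94.] [514. 103. 108.]
riser 417 (490.7184753417969, -347.74945068359375) 30.40036392211914 [ 490.4 -347.7   60.7] [ 490.9 -347.1   60.8] ((490.3582763671875, -347.61199951171875), (57.464256286621094, 59.7418098449707), 44.45280456542969)

[... 343 characters left out ...]
185.3  181.6] [ 570. -189.  165.] [ 594. -181.  199.]
rim 1845 ((698.9729614257812, -25.059722900390625), (388.5628662109375, 250.62950134277344), 88.31883239746094) [[568.0, -216.0], [819.0, -223.0], [830.0, 165.0], [579.0, 173.0]]
sk 8 112 [499.6  84.6  21.3] [486.  76.   8.] [517.  96.  40.]
sk 42 127 [498.9  82.5  57.3] [485.  74.  42.] [515.  97.  72.]
sk 72 78 [500.3  85.8  79.2] [486.  77.  72.] [516. 101.  90.]
sk 90 64 [500.   89.   98.7] [489.  80.  91.] [512. 101. 105.]
riser 647 (488.01434326171875, -346.470458984375) 31.784435272216797 [ 488.9 -348.9   58.3] [ 488.9 -349.1   58.4] ((489.0424499511719, -347.75927734375), (58.823753356933594, 58.94747543334961), 45.95696258544922)
```

Call:
move_arm(grip=[1, 1, 1, 1, 1, 1, 1, 1, 1, 1, 1, 1, 1, 1], travel=[[0, 0, 0], [0, 0, 0], [0, 0, 0], [0, 0, 0], [0, 0, 0], [0, 0, 0], [0, 0, 0], [0, 0, 0], [0, 0, 0], [0, 0, 0], [0, 0, 0], [0, 0, 0], [0, 0, 0], [0, 0, 0]], spin=[0.0346, 0.0346, 0.0346, 0.0346, 0.0346, 0.0346, 0.0346, 0.0346, 0.0346, 0.0346, 0.0346, 0.0346, 0, 0])

```text
t: 2.67
position: [190.9, 699.4, 231.2]
orientation: [3.141, 0.0, 1.574]
contact_force: [0.7, 0.6, -0.1]
opening: 85.7
grasp_force: 0.0
```

```bash
cat >> h.py <<'E'
def to(x,y,z,yaw=None):
    "remaining tool-axis shift in full-scale units (30 mm) and spin"
    s=manip.get_state(); w=s['orientation'][2]; r=s['orientation'][0]
    from scipy.spatial.transform import Rotation as R
    M=R.from_euler('xyz',s['orientation']).as_matrix()
    d=M.T@(np.array([x,y,z])-s['position'])/30
    sp=0 if yaw is None else ((w-yaw+np.pi)%(2*np.pi)-np.pi)/np.pi
    print('t',round(float(s['t']),2),'pos',s['position'].round(1),'rpy',s['orientation'].round(3),'q',s['qpos'].round(2),'open',round(float(s['opening']),1),'F',s['contact_force'].round(1),'g',s['grasp_force'])
    print('travel',d.round(3),'spin',round(sp,4))
E
python3 -c "
from h import *
to(500,91,231,np.pi/2)"
```

```text
t 2.67 pos [190.9 699.4 231.2] rpy [3.141 0.    1.574] q [-1.6   0.62  0.36  1.62 -0.26  0.95 -1.15] open 85.7 F [ 0.7  0.6 -0.1] g 0.0
travel [-2.0315e+01  1.0236e+01  1.4000e-02] spin 0.0011
```

Call:
move_arm(grip=[1, 1, 1, 1, 1, 1, 1, 1, 1, 1, 1, 1, 1, 1, 1, 1, 1, 1, 1, 1], travel=[[-0.9, 0.45, 0], [-0.9, 0.45, 0], [-0.9, 0.45, 0], [-0.9, 0.45, 0], [-0.9, 0.45, 0], [-0.9, 0.45, 0], [-0.9, 0.45, 0], [-0.9, 0.45, 0], [-0.9, 0.45, 0], [-0.9, 0.45, 0], [-0.9, 0.45, 0], [-0.9, 0.45, 0], [-0.9, 0.45, 0], [-0.9, 0.45, 0], [-0.9, 0.45, 0], [-0.9, 0.45, 0], [-0.9, 0.45, 0], [-0.9, 0.45, 0], [-0.9, 0.45, 0], [-0.9, 0.45, 0]], spin=[0, 0, 0, 0, 0, 0, 0, 0, 0, 0, 0, 0, 0, 0, 0, 0, 0, 0, 0, 0])

```text
t: 4.33
position: [461.6, 157.9, 231.6]
orientation: [3.141, -0.0, 1.575]
contact_force: [1.1, -0.2, 0.2]
opening: 85.3
grasp_force: 0.0
```

```bash
python3 -c "
from h import *
to(500,91,231,np.pi/2)"
```

```text
t 4.33 pos [461.6 157.9 231.6] rpy [ 3.141 -0.     1.575] q [-0.76  0.33  0.41  2.15 -0.21  0.69 -0.2 ] open 85.3 F [ 1.1 -0.2  0.2] g 0.0
travel [-2.234  1.272  0.021] spin 0.0013
```

Call:
move_arm(grip=[1, 1, 1, 1, 1, 1, 1, 1, 1, 1, 1, 1], travel=[[-0.73, 0.43, 0], [-0.74, 0.43, 0], [-0.74, 0.43, 0], [0, 0, 0], [0, 0, 0.9], [0, 0, 0.9], [0, 0, 0.9], [0, 0, 0.9], [0, 0, 0], [0, 0, 0], [0, 0, 0], [0, 0, 0]], spin=[0, 0, 0, 0, 0, 0, 0, 0, 0, 0, 0, 0])

```text
t: 5.33
position: [500.5, 93.2, 124.8]
orientation: [3.139, -0.001, 1.571]
contact_force: [0.0, 0.3, -0.3]
opening: 85.3
grasp_force: 0.0
```

```bash
python3 -c "
from h import *
to(501,91.5,38,np.pi/2)
for n in('top','side'):
    f=grab(n)
    for d in manip.look_for(n,'skittle')[:4]: print(n,d['score'],np.round(d['centre']),px(f,*d['centre']).round())
f=load('side'); c=f['img'][120:270,220:420,::-1]; cv2.imwrite('pics/crop1.png',cv2.resize(c,None,fx=4,fy=4,interpolation=cv2.INTER_CUBIC))
"
```

```text
t 5.33 pos [500.5  93.2 124.8] rpy [ 3.139e+00 -1.000e-03  1.571e+00] q [-0.51  0.52  0.3   2.2  -0.34  0.46  0.06] open 85.3 F [ 0.   0.3 -0.3] g 0.0
travel [-0.06   0.011  2.895] spin 0.0002
top 0.55 [228. 234.] [551. 234. 101.]
top 0.17 [498. 332.] [ 319. -460.   27.]
side 0.92 [257. 216.] [399. 181.  53.]
side 0.82 [310. 204.] [550. 214.  46.]
side 0.75 [289. 210.] [484. 177.  62.]
side 0.62 [300. 234.] [493.  83.  48.]
```

View pics/crop1.png

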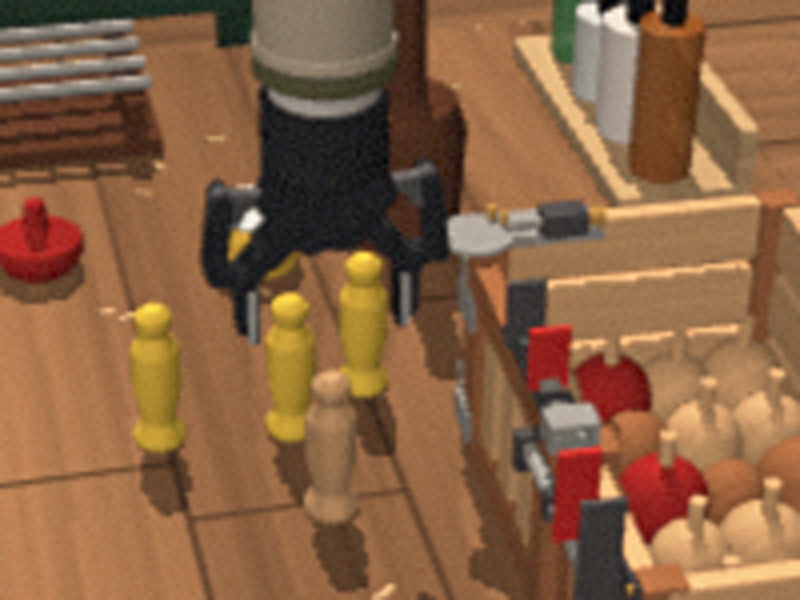

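```bash
python3 -c "
from h import *
f=load('side');P=cloud(f)
for u,v in((250,320),(405,305),(405,290),(330,190)):
    i,j=120+v//4,220+u//4; print(u,v,P[i,j].round())
Q=P.reshape(-1,3); m=(Q[:,2]>112)&(Q[:,2]<165)&(abs(Q[:,0]-500)<75)&(abs(Q[:,1]-93)<40)
q=Q[m]
for sgn in(-1,1):
    w=q[(q[:,0]-500)*sgn>0]; print(len(w),w.min(0).round(),w.max(0).round(),w.mean(0).round(1))
"
```

```text
250 320 [451.  85. 154.]
405 305 [547.  85. 153.]
405 290 [547.  87. 163.]
330 190 [495.  59. 254.]
59 [443.  81. 138.] [456.  98. 165.] [450.   87.4 154. ]
66 [541.  80. 137.] [556. 111. 165.] [546.5  90.2 152.6]
```

The crop shows the open fingers straight above the pale skittle (tips at crop (250,335) and (405,320), skittle head at (330,385)). Depth agrees, so I'll descend and grip.

Call:
move_arm(grip=[1, 1, 1, 1, 1, 1, -1, -1, -1, -1, -1, -1, -1, -1, -1, -1], travel=[[-0.05, 0, 0.7], [0, 0, 0.7], [0, 0, 0.7], [0, 0, 0.7], [0, 0, 0], [0, 0, 0], [0, 0, 0], [0, 0, 0], [0, 0, 0], [0, 0, 0], [0, 0, 0], [0, 0, 0], [0, 0, 0], [0, 0, 0], [0, 0, 0], [0, 0, 0]], spin=[0, 0, 0, 0, 0, 0, 0, 0, 0, 0, 0, 0, 0, 0, 0, 0])

```text
t: 6.87
position: [500.2, 91.7, 40.1]
orientation: [3.14, -0.001, 1.57]
contact_force: [0.0, 0.0, 9.0]
opening: 31.6
grasp_force: 58.5
```

Call:
move_arm(grip=[-1, -1, -1, -1, -1, -1, -1], travel=[[0, 0, -0.4], [0, 0, -0.9], [0, 0, -0.9], [0, 0, -0.9], [0, 0, -0.9], [0, 0, -0.9], [0, 0, -0.3]], spin=[0, 0, 0, 0, 0, 0, 0])

```text
t: 7.45
position: [500.6, 91.5, 198.7]
orientation: [3.138, -0.001, 1.57]
contact_force: [0.7, 0.4, -0.6]
opening: 31.6
grasp_force: 59.6
```

Call:
move_arm(grip=[-1, -1, -1, -1, -1, -1, -1, -1, -1, -1, -1, -1, -1, -1, -1, -1, -1, -1, -1, -1], travel=[[-0.5, 0, 0], [-0.8, 0, 0], [-0.8, 0, 0], [-0.8, 0, 0], [-0.8, 0, 0], [-0.8, 0, 0], [-0.8, 0, 0], [-0.8, 0, 0], [-0.8, 0, 0], [-0.8, 0, 0], [-0.8, 0, 0], [-0.8, 0, 0], [-0.8, 0, 0], [-0.8, 0, 0], [-0.8, 0, 0], [-0.8, 0, 0], [-0.8, 0, 0], [-0.8, 0, 0], [-0.5, 0, 0], [0, 0, 0]], spin=[0, 0, 0, 0, 0, 0, 0, 0, 0, 0, 0, 0, 0, 0, 0, 0, 0, 0, 0, 0])

```text
t: 9.12
position: [498.5, -350.1, 195.0]
orientation: [-3.141, 0.002, 1.567]
contact_force: [-0.5, 0.1, -0.8]
opening: 31.6
grasp_force: 59.6
```

Call:
move_arm(grip=[-1, -1, -1, -1, -1, -1, -1, -1, -1, -1, -1, -1], travel=[[0, 0, 0], [0, 0, 0], [0, 0, 0], [0, 0, 0], [0, 0, 0], [0, 0, 0], [0, 0, 0], [0, 0, 0], [0, 0, 0], [0, 0, 0], [0, 0, 0], [0, 0, 0]], spin=[-0.033, -0.033, -0.033, -0.033, -0.033, -0.033, -0.033, -0.033, -0.033, -0.033, 0, 0])

```text
t: 10.12
position: [499.4, -345.7, 195.1]
orientation: [3.141, -0.001, 2.605]
contact_force: [0.0, 0.3, -0.2]
opening: 31.9
grasp_force: 59.6
```

```bash
python3 -c "
from h import *
to(490,-348,190)
for n in('top','side'):
    f=grab(n); P=cloud(f); X,Y,Z=P[...,0],P[...,1],P[...,2]
    I=f['img'].astype(int)
    m=(abs(X-490)<60)&(abs(Y+348)<60)&(Z>140)&(Z<185); q=P[m]; print(n,len(q),q.min(0).round(),q.max(0).round(),q.mean(0).round(1)) if len(q) else 0
    m=(abs(X-490)<40)&(abs(Y+348)<45)&(Z>54)&(Z<66); q=P[m]; print(n,'riser',len(q),cv2.minAreaRect(q[:,:2].astype(np.float32)),np.median(q[:,2])) if len(q)>5 else 0
f=load('side'); c=f['img'][240:440,250:450,::-1]; cv2.imwrite('pics/crop2.png',cv2.resize(c,None,fx=3,fy=3,interpolation=cv2.INTER_CUBIC))
"
```

```text
t 10.12 pos [ 499.4 -345.7  195.1] rpy [ 3.141e+00 -1.000e-03  2.605e+00] q [ 0.47  0.5   0.06  1.91 -0.04  0.73  1.59] open 31.9 F [ 0.   0.3 -0.2] g 59.55857651308179
travel [ 0.23  -0.227  0.169] spin 0
top 73 [ 483. -353.  156.] [ 512. -326.  182.] [ 493.2 -334.4  166.9]
top riser 366 ((488.3585205078125, -345.6960754394531), (57.2718505859375, 53.2119140625), 44.06001281738281) 60.7982364432537
side 244 [ 480. -362.  153.] [ 516. -328.  185.] [ 495.1 -352.1  165.9]
side riser 648 ((488.8836975097656, -347.6689147949219), (59.54206085205078, 59.14474868774414), 32.036895751953125) 58.46113348083844
```

View pics/crop2.png

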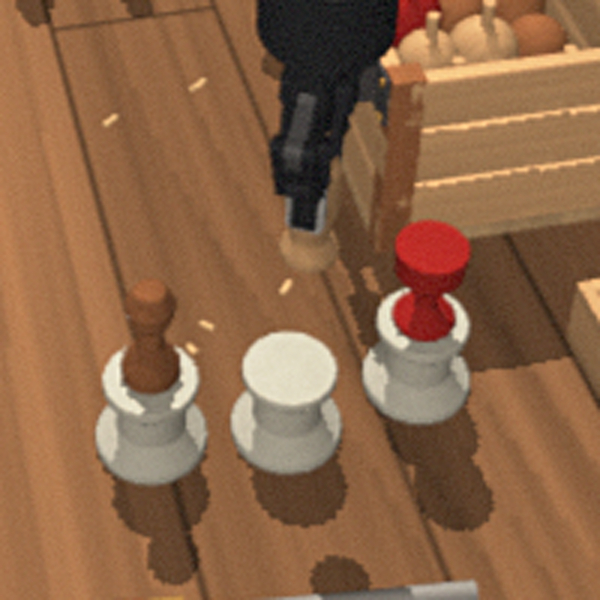

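The crop shows the pale skittle hanging upright below the gripper at crop (308,250), above and behind the empty riser at crop (290,365). I'll align it and lower.

Call:
move_arm(grip=[-1, -1, -1, -1, -1, -1, -1, -1, -1, -1, -1], travel=[[0.12, -0.12, 0], [0.12, -0.12, 0], [0, 0, 0.6], [0, 0, 0.6], [0, 0, 0.6], [0, 0, 0.5], [0, 0, 0.4], [0, 0, 0.2], [0, 0, 0], [0, 0, 0], [0, 0, 0]], spin=[0, 0, 0, 0, 0, 0, 0, 0, 0, 0, 0])

```text
t: 11.13
position: [489.9, -349.5, 109.1]
orientation: [-3.142, 0.001, 2.607]
contact_force: [0.6, 0.4, -0.6]
opening: 31.6
grasp_force: 59.6
```

```bash
python3 -c "
from h import *
to(489.7,-347.7,100.5)
for n in('top','side'):
    f=grab(n); P=cloud(f); X,Y,Z=P[...,0],P[...,1],P[...,2]
    m=(abs(X-490)<30)&(abs(Y+348)<30)&(Z>66)&(Z<98); q=P[m]; print(n,len(q),q.min(0).round(),q.max(0).round(),q.mean(0).round(1)) if len(q) else 0
"
```

```text
t 11.13 pos [ 489.9 -349.5  109.1] rpy [-3.142e+00  1.000e-03  2.607e+00] q [ 0.49  0.61  0.05  1.99 -0.05  0.54  1.61] open 31.6 F [ 0.6  0.4 -0.6] g 59.629994155839086
travel [0.037 0.047 0.285] spin 0
top 61 [ 470. -353.   66.] [ 506. -324.   97.] [ 483.9 -337.8   80.6]
side 207 [ 471. -365.   68.] [ 506. -336.   96.] [ 486.1 -355.7   79.7]
```

Call:
move_arm(grip=[-1, -1, -1, -1, -1, -1], travel=[[0.03, 0.03, 0.08], [0, 0, 0.08], [0, 0, 0.07], [0, 0, 0], [0, 0, 0], [0, 0, 0]], spin=[0, 0, 0, 0, 0, 0])

```text
t: 11.73
position: [489.3, -347.9, 101.3]
orientation: [-3.142, -0.0, 2.607]
contact_force: [1.6, 0.0, -0.8]
opening: 31.5
grasp_force: 59.6
```

Call:
move_arm(grip=[-1, -1, -1, -1], travel=[[0, 0, 0.035], [0, 0, 0], [0, 0, 0], [0, 0, 0]], spin=[0, 0, 0, 0])

```text
t: 12.07
position: [489.3, -347.9, 100.4]
orientation: [3.142, 0.0, 2.607]
contact_force: [0.2, -0.1, -0.1]
opening: 31.2
grasp_force: 59.6
```

Call:
move_arm(grip=[-1, -1, -1, -1, -1], travel=[[0, 0, 0.035], [0, 0, 0], [0, 0, 0.03], [0, 0, 0], [0, 0, 0]], spin=[0, 0, 0, 0, 0])

```text
t: 12.48
position: [489.8, -348.0, 100.1]
orientation: [3.141, 0.002, 2.607]
contact_force: [-2.6, 2.4, 17.4]
opening: 31.6
grasp_force: 60.7
```

Call:
move_arm(grip=[-1, -1, 0.3, 0.3, 0.3, 0.3, 0.3, 0.3, 0.3, 0.3], travel=[[0, 0, -0.03], [0, 0, 0], [0, 0, 0], [0, 0, 0], [0, 0, 0], [0, 0, 0], [0, 0, 0], [0, 0, 0], [0, 0, 0], [0, 0, 0]], spin=[0, 0, 0, 0, 0, 0, 0, 0, 0, 0])

```text
t: 13.32
position: [489.3, -347.9, 99.2]
orientation: [3.142, -0.0, 2.607]
contact_force: [0.6, 0.5, -1.1]
opening: 55.6
grasp_force: 0.0
```

Call:
move_arm(grip=[0.3, 0.3, 0.3, 0.3, 0.3, 0.3, 0.3, 0.3], travel=[[0, 0, -0.3], [0, 0, -0.8], [0, 0, -0.9], [0, 0, -0.9], [0, 0, -0.9], [0, 0, -0.9], [0, 0, -0.5], [0, 0, 0]], spin=[0, 0, 0, 0, 0, 0, 0, 0])

```text
t: 13.98
position: [490.5, -348.8, 259.8]
orientation: [3.142, 0.006, 2.607]
contact_force: [1.0, -0.5, 0.1]
opening: 55.3
grasp_force: 0.0
```

```bash
python3 -c "
from h import *
to(489.7,-347.7,250,np.pi-.031)
for n in('top','side'):
    f=grab(n); P=cloud(f); X,Y,Z=P[...,0],P[...,1],P[...,2]
    for a,b in((66,98),(102,132),(150,168)):
      m=(abs(X-490)<30)&(abs(Y+348)<30)&(Z>a)&(Z<b); q=P[m]; print(n,len(q),q.min(0).round(),q.max(0).round(),q.mean(0).round(1)) if len(q) else 0
f=load('side'); c=f['img'][240:440,250:450,::-1]; cv2.imwrite('pics/crop3.png',cv2.resize(c,None,fx=3,fy=3,interpolation=cv2.INTER_CUBIC))
"
```

```text
t 13.98 pos [ 490.5 -348.8  259.8] rpy [3.142 0.006 2.607] q [ 0.47  0.42  0.07  1.87 -0.04  0.85  1.6 ] open 55.3 F [ 1.  -0.5  0.1] g 0.0
travel [0.045 0.018 0.327] spin -0.1603
top 65 [ 473. -353.   66.] [ 511. -327.   96.] [ 487.6 -336.5   72.7]
top 47 [ 473. -350.  103.] [ 504. -329.  131.] [ 486.3 -334.4  118.2]
top 89 [ 478. -356.  151.] [ 500. -334.  168.] [ 489.1 -343.9  161.6]
side 196 [ 472. -364.   66.] [ 506. -332.   98.] [ 485.6 -353.5   77.6]
side 215 [ 472. -363.  102.] [ 504. -339.  132.] [ 484.7 -355.8  117.9]
side 140 [ 476. -358.  150.] [ 500. -332.  165.] [ 487.5 -348.5  158.4]
```

View pics/crop3.png

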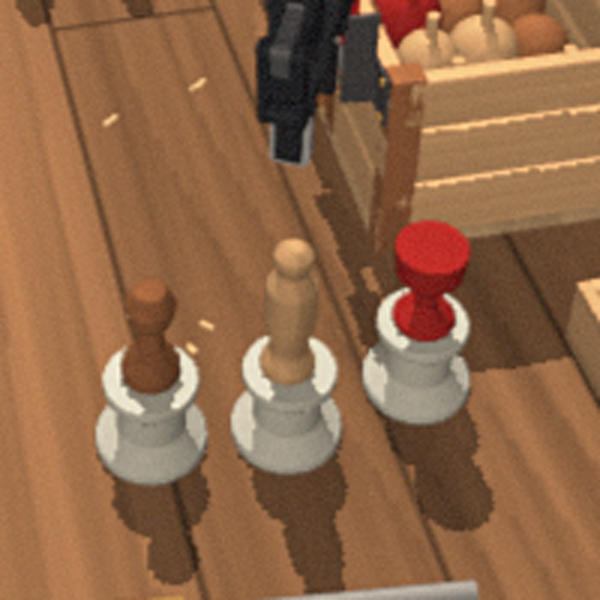

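The crop shows the skittle standing upright and centred on the middle riser at crop (290,330), with pawn and egg cup untouched. On to the bolt.

Call:
move_arm(grip=[1, 1, 1, 1, 1, 1, 1, 1, 1, 1, 1, 1, 1, 1, 1, 1, 1], travel=[[0, 0, 0], [0, 0, 0], [0, 0, 0], [0, 0, 0], [0, 0, 0], [-0.4, 0.85, 0], [-0.4, 0.85, 0], [-0.4, 0.85, 0], [-0.4, 0.85, 0], [-0.4, 0.85, 0], [-0.4, 0.85, 0], [-0.42, 0.86, 0], [0, 0, 0.6], [0, 0, 0.6], [0, 0, 0], [0, 0, 0], [0, 0, 0]], spin=[-0.032, -0.032, -0.032, -0.032, -0.032, 0, 0, 0, 0, 0, 0, 0, 0, 0, 0, 0, 0])

```text
t: 15.5
position: [579.4, -172.2, 219.4]
orientation: [3.142, -0.001, 3.109]
contact_force: [0.1, -1.4, 0.7]
opening: 85.6
grasp_force: 0.0
```

```bash
python3 -c "
from h import *
to(580.6,-173,168,np.pi-.031)
f=grab('side'); c=f['img'][130:290,290:450,::-1]; cv2.imwrite('pics/crop4.png',cv2.resize(c,None,fx=3.7,fy=3.7,interpolation=cv2.INTER_CUBIC))
"
```

```text
t 15.5 pos [ 579.4 -172.2  219.4] rpy [ 3.142e+00 -1.000e-03  3.109e+00] q [ 0.26  0.47 -0.09  1.89  0.06  0.78  1.68] open 85.6 F [ 0.1 -1.4  0.7] g 0.0
travel [-0.042 -0.025  1.712] spin -0.0004
```

View pics/crop4.png

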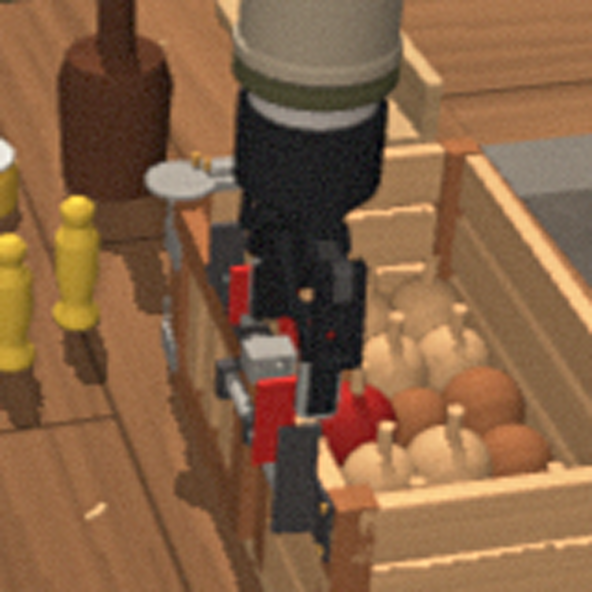

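The crop shows the open gripper above the bolt tabs (red at crop (272,420), dark at (296,480)). I'll descend and squeeze.

Call:
move_arm(grip=[1, 1, 1, 1, 1, 1, -1, -1, -1, -1, -1, -1, -1, -1, -1, -1, -1, -1], travel=[[-0.04, -0.02, 0.5], [0, 0, 0.5], [0, 0, 0.4], [0, 0, 0.3], [0, 0, 0], [0, 0, 0], [0, 0, 0], [0, 0, 0], [0, 0, 0], [0, 0, 0], [0, 0, 0], [0, 0, 0], [0, 0, 0], [0, 0, 0], [0, 0, 0], [0, 0, 0], [0, 0, 0], [0, 0, 0]], spin=[0, 0, 0, 0, 0, 0, 0, 0, 0, 0, 0, 0, 0, 0, 0, 0, 0, 0])

```text
t: 17.05
position: [581.2, -175.6, 169.5]
orientation: [-3.138, 0.002, 3.108]
contact_force: [-1.0, -6.1, 7.5]
opening: 23.1
grasp_force: 64.7
```

```bash
python3 -c "
from h import *
to(580.6,-173,168,np.pi-.031)"
```

```text
t 17.05 pos [ 581.2 -175.6  169.5] rpy [-3.138e+00  2.000e-03  3.108e+00] q [ 0.25  0.53 -0.08  1.93  0.07  0.68  1.67] open 23.1 F [-1.  -6.1  7.5] g 64.67887759208679
travel [0.023 0.086 0.049] spin -0.0009
```

Opening 23 mm means the tabs are together and the bolt is drawn. Next I release, lift and move to above the latch.

Call:
move_arm(grip=[1, 1, 1, 1, 1, 1, 1, 1, 1, 1, 1, 1, 1, 1, 1, 1, 1, 1, 1], travel=[[0, 0, 0], [0, 0, 0], [0, 0, 0], [0, 0, 0], [0, 0, 0], [0, 0, 0], [0, 0, -0.5], [0, 0, -0.8], [0, 0, -0.8], [-0.06, 0.8, 0], [-0.06, 0.8, 0], [-0.06, 0.8, 0], [-0.06, 0.8, 0], [-0.06, 0.8, 0], [-0.06, 0.8, 0], [-0.06, 0.8, 0], [-0.06, 0.2, 0], [0, 0, 0], [0, 0, 0]], spin=[0, 0, 0, 0, 0, 0, 0, 0, 0, 0, 0, 0, 0, 0, 0, 0, 0, 0, 0])

```text
t: 18.63
position: [600.5, 0.4, 231.2]
orientation: [-3.141, -0.0, 3.11]
contact_force: [-0.3, -0.3, 0.1]
opening: 85.2
grasp_force: 0.0
```

```bash
python3 -c "
from h import *
to(600,1,178,np.pi-.031)
for n in('top','side'):
  f=grab(n); P=cloud(f); I=f['img'].astype(int); X,Y,Z=P[...,0],P[...,1],P[...,2]
  red=(I[...,0]>110)&(I[...,1]<60)&(I[...,2]<60)&(Z>163)&(Z<215)&(X>540)&(X<680)&(abs(Y)<220)
  dark=(I.max(-1)<90)&(I.max(-1)-I.min(-1)<30)&(Z>165)&(Z<215)&(X>540)&(X<680)&(abs(Y)<220)
  for nm,m in(('red',red),('dark',dark)):
    k,l=cv2.connectedComponents(m.astype(np.uint8))
    for i in range(1,k):
        q=P[l==i]
        if len(q)>8: print(n,nm,len(q),np.round(q.mean(0),1),np.round(q.min(0)),np.round(q.max(0)))
f=load('side'); c=f['img'][130:290,290:450,::-1]; cv2.imwrite('pics/crop5.png',cv2.resize(c,None,fx=3.7,fy=3.7,interpolation=cv2.INTER_CUBIC))
"
```

```text
t 18.63 pos [6.005e+02 4.000e-01 2.312e+02] rpy [-3.141 -0.     3.11 ] q [-0.03  0.45 -0.1   1.89  0.06  0.8   1.38] open 85.2 F [-0.3 -0.3  0.1] g 0.0
travel [0.018 0.019 1.772] spin -0.0001
top red 19 [ 583.6 -165.3  200.8] [ 574. -167.  197.] [ 595. -164.  204.]
top dark 107 [660.6 133.3 180.3] [647. 125. 170.] [676. 144. 186.]
top dark 48 [ 581.6 -183.7  190.2] [ 570. -188.  167.] [ 595. -182.  205.]
side red 140 [599.3 -33.3 186. ] [587. -38. 165.] [612. -29. 203.]
side red 95 [ 579.2 -165.9  189.2] [ 568. -183.  163.] [ 595. -160.  200.]
side dark 134 [600.3  15.8 183.5] [590.  -8. 165.] [613.  21. 204.]
side dark 25 [597.5 -53.6 170.3] [590. -58. 167.] [609. -48. 173.]
side dark 147 [ 581.8 -185.6  183. ] [ 570. -189.  166.] [ 594. -181.  199.]
```

View pics/crop5.png

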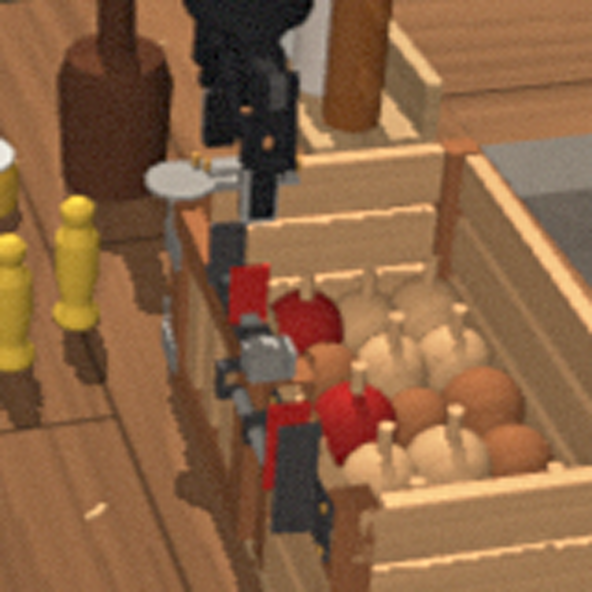

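The crop shows the bolt's red tab against the dark one at crop (285,450), so it is drawn. The gripper is over the latch tabs (red (248,293), dark (227,250)). I'll descend and squeeze.

Call:
move_arm(grip=[1, 1, 1, 1, 1, 1, -1, -1, -1, -1, -1, -1, -1, -1, -1, -1], travel=[[0, 0, 0.5], [0, 0, 0.5], [0, 0, 0.45], [0, 0, 0.3], [0, 0, 0], [0, 0, 0], [0, 0, 0], [0, 0, 0], [0, 0, 0], [0, 0, 0], [0, 0, 0], [0, 0, 0], [0, 0, 0], [0, 0, 0], [0, 0, 0], [0, 0, 0]], spin=[0, 0, 0, 0, 0, 0, 0, 0, 0, 0, 0, 0, 0, 0, 0, 0])

```text
t: 20.07
position: [601.5, 0.8, 180.8]
orientation: [-3.141, 0.003, 3.111]
contact_force: [-2.7, -0.2, 12.0]
opening: 38.0
grasp_force: 61.8
```

```bash
python3 -c "
from h import *
to(600,0.5,178,np.pi-.031)"
```

```text
t 20.07 pos [601.5   0.8 180.8] rpy [-3.141e+00  3.000e-03  3.111e+00] q [-0.03  0.51 -0.09  1.94  0.07  0.69  1.37] open 38.0 F [-2.7 -0.2 12. ] g 61.77074074745178
travel [ 0.049 -0.012  0.093] spin 0.0
```

Call:
move_arm(grip=[-1, -1, -1, -1, -1, -1, -1, -1], travel=[[0.27, 0.008, 0], [0.27, 0.008, 0], [0.27, 0.008, 0], [0.27, 0.008, 0], [0.27, 0.008, 0], [0.27, 0.008, 0], [0, 0, 0], [0, 0, 0]], spin=[0.0191, 0.0191, 0.0191, 0.0191, 0.0191, 0.0191, 0, 0])

```text
t: 20.73
position: [553.9, 11.1, 180.7]
orientation: [3.141, 0.003, 2.75]
contact_force: [-0.8, -0.8, 13.1]
opening: 37.9
grasp_force: 62.3
```

```bash
cat >> h.py <<'E'
def arc():
    s=manip.get_state(); p=s['position']; H=np.array([604.,137.]); d=p[:2]-H
    print('t',s['t'],'pos',p.round(1),'r',np.hypot(*d).round(1),'gate ang',((-np.pi/2-.031-np.arctan2(d[1],d[0]))%(2*np.pi)).round(3),'yaw ang',round(3.11-s['orientation'][2],3),'F',s['contact_force'].round(1),'open',round(float(s['opening']),1),'g',round(float(s['grasp_force']),1),'q',s['qpos'].round(2))
E
python3 -c "
from h import *
arc()"
```

```text
t 20.7333 pos [553.9  11.1 180.7] r 135.5 gate ang 0.348 yaw ang 0.36 F [-0.8 -0.8 13.1] open 37.9 g 62.3 q [-0.13  0.46  0.01  2.05 -0.    0.63  1.06]
```

Call:
move_arm(grip=[-1, -1, -1, -1, -1, -1, -1, -1, -1, -1, -1, -1, -1, -1, -1, -1, -1, -1, -1, -1], travel=[[0.27, 0.008, 0], [0.27, 0.008, 0], [0.27, 0.008, 0], [0.27, 0.008, 0], [0.27, 0.008, 0], [0.27, 0.008, 0], [0.27, 0.008, 0], [0.27, 0.008, 0], [0.27, 0.008, 0], [0.27, 0.008, 0], [0.27, 0.008, 0], [0.27, 0.008, 0], [0.27, 0.008, 0], [0.27, 0.008, 0], [0.27, 0.008, 0], [0.27, 0.008, 0], [0.27, 0.008, 0], [0, 0, 0], [0, 0, 0], [0, 0, 0]], spin=[0.0191, 0.0191, 0.0191, 0.0191, 0.0191, 0.0191, 0.0191, 0.0191, 0.0191, 0.0191, 0.0191, 0.0191, 0.0191, 0.0191, 0.0191, 0.0191, 0.0191, 0, 0, 0])

```text
t: 22.4
position: [471.9, 115.2, 180.7]
orientation: [3.14, -0.001, 1.731]
contact_force: [-3.1, -0.4, 21.0]
opening: 37.9
grasp_force: 64.0
```

```bash
python3 -c "
from h import *
arc()
f=grab('side'); grab('top')
c=f['img'][120:420,200:500,::-1]; cv2.imwrite('pics/crop6.png',cv2.resize(c,None,fx=2,fy=2,interpolation=cv2.INTER_CUBIC))
"
```

```text
t 22.4 pos [471.9 115.2 180.7] r 133.9 gate ang 1.376 yaw ang 1.379 F [-3.1 -0.4 21. ] open 37.9 g 64.0 q [-0.59  0.41  0.32  2.2  -0.23  0.56  0.06]
```

View pics/crop6.png

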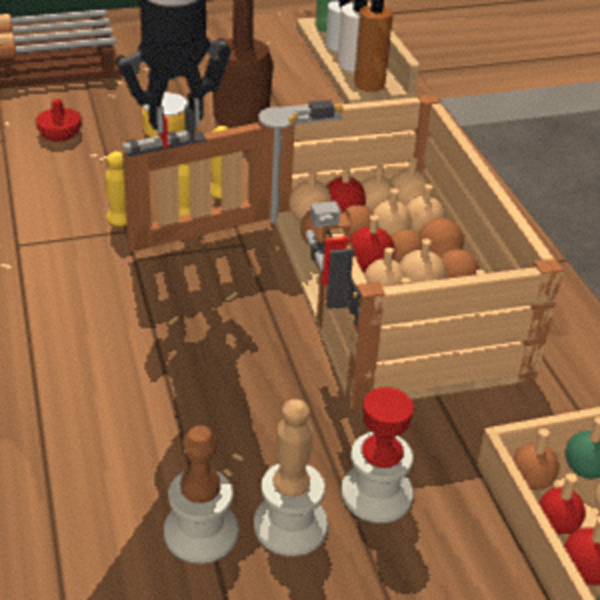

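The gate is held open at about 1.38 rad by the gripper (crop (165,145)). The bolt is drawn at crop (335,270) and the skittle is upright on its riser at (293,460). I'm handing it in.

```bash
python3 -c "
from h import *
arc(); print(manip.finish_job())"
```

```text
t 22.5 pos [471.9 115.1 180.7] r 133.9 gate ang 1.376 yaw ang 1.379 F [-2.3 -0.1 22. ] open 38.3 g 63.9 q [-0.59  0.41  0.31  2.2  -0.23  0.56  0.06]
the job is handed in; nothing more can be done
None
```

I handed the job in at 22.5 s with the skittle upright on the empty riser, the bolt drawn and the gripper holding the gate open at about 1.38 rad (79°); no verdict came back.

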